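Press a test tile flush against its stop with a spacer block

ROBOT

A 6-joint arm with a two-finger parallel gripper is mounted at the origin on the work surface. World frame = base frame: x ahead of the robot, y to its left, z up, the work surface at z = 0. Lengths are in m, angles in rad, forces in N, time in s.
With the tool pointing down it reaches from about 0.35 to 0.725 m from the base axis. Payload 4.3 kg.
Tool frame: the origin (TCP) lies on the centre line of the jaws, within the pads' length; the fingertips stand 25 mm ahead of it and the grasp point (between the pads) lies 6 mm ahead of it; z points along the fingers, y is the line along which they close (so a half turn about z gives the same grasp; the last joint's range is limited). The gripper opens to 85 mm and grips with 20 to 120 N. Pads are 22 mm wide; open, the fingers measure 114 mm over their backs; the gripper's body (76 mm by 85 mm) begins 54 mm behind the grasp point. The pads swing forward as they close: fully open they stand 13 mm farther back than shut.
Start: joints at [-0.11, 0.377, 0.081, 1.274, 0, 1.46], TCP at [0.575, 0, 0.256] pointing down, gripper open.
Joint ranges: [-2.72, 2.72], [-0.84, 1.66], [-1.02, 1.22], [-1.77, 2.12], [-1.37, 1.28], [-3.14, 3.14]. Speed limits (rad/s): [2.57, 2.57, 3.14, 3.14, 3.14, 3.14].

INTERFACE

Orientations are given as a unit quaternion [x, y, z, w].
In Python, from bench import read_state, grab_frame, close_job, look_for, trace, spot_point gives the robot as it stands.
- The arm moves only by the shell command python3 -m inch 'ROWS'. ROWS is JSON, a list that holds one entry, the list of rows, each a list of 7 numbers: the opening, from 0 (shut) to 1 (fully open), then the shift along the tool's x, y, z in mm, then the turn, a rotation vector about the tool's x, y, z in rad. A call has 1 to 10 rows; each row shifts and turns the commanded pose from where the row before left it, along the tool's axes as they then stand; what a row does not reach is not made up. A row lasts 1/8 s, in which the tool goes at most 62.5 mm and 10.7 degrees, less where a joint would pass 70% of its speed; a pose out of reach is approached as far as the arm can. A call is refused whole if a number of a shift passes 62.5 or a number of a turn 0.188, either way. A call with a gripper value outside its range is refused whole. The fingers move at their own pace and stop on an object; the grip force is fixed at half the most. Time passes only in rows, so rows that do not move let the fingers close. It gives the time, the measured TCP pose, the force, the opening and the grip force at its end, in the units of the state.
- read_state(): the state, without advancing time (a new reading comes with each control period).
- grab_frame(name): name is "scene" or "side" or "wrist"; returns a dict with "img" (400x640x3 uint8, blue, green, red), "range_z" (400x640 float32, m along the optical axis (not along the pixel's ray), 0 where there is no reading), "fx", "fy", "cx", "cy" (pixels), "k1" (the pictures are not rectified: a ray, as slopes to the right and down, at radius r is drawn at 1 + k1 r^2 times it, then the intrinsics apply), "world_to_cam" (4x4, takes a point from world to camera coordinates). Camera axes: x right, y up, looking along -z (the intrinsics and any distortion apply to the point x, -y, -z); pixel columns grow to the right and rows downward; lengths in m; the calibration is good to about 2 mm. A picture is of the moment at which its call begins.
- close_job(): hands the job in; it is judged then, once.
Trained networks look in a picture, given as the dict that the camera call returned (one of the last four; its "shot" number tells which), for a name from the list of things; names that differ only in an ending like _2 or _b are one class to them, and where a whole thing is asked for, a point or a joint stands for the part that bears it (a point fixed in the world has none). Each returns a list of dicts, best first, with "p" (0 to 1); they miss things now and then, are a little off and sometimes report something else, mostly with a low value. They report only what shows in the picture. A call takes as long as a camera call. They do not tell look-alikes from the thing itself.
- look_for(picture, thing): "point" ([x, y, z] in m, in world coordinates, good to about 4 mm: the middle of the surface that is visible of it).
- trace(picture, thing): "pixels" (400x640 bool, what is visible of it).
- spot_point(picture, thing): "point" ([x, y, z] in m, in world coordinates, good to about 4 mm: a listed point, or the origin of a listed thing).
The state is a dict: "clock": time; "qpos": joint angles; "qd": joint speeds; "joint_efforts": joint torques, N m; "eef_pos": TCP position; "orientation": TCP orientation; "force": force on the tool from outside, world axes, zero at the start; "moment": the same for the moment, N m; "grip_width": finger opening in m; "grasp_force": force on a finger pad.
Only numpy, scipy, OpenCV 4.12 (cv2) and the standard library are available. Lean on these libraries where they do the work, as an engineer would, in place of code of your own. Each camera call takes 0.05 s, during which the arm holds its last target. There are 200 camera calls.

TASK

In the tile jig, swing the clamp lever up past upright so the tile is uncovered and leave it open. Then take the thinner of the two upright aluminium blocks and slide it, standing, all the way down to the jig's bed in the one gap beside the tile that is wide enough for it, and push it towards the tile until the tile is pressed flush and square against the stop on the other side. Finish while still gripping the block and holding the tile pressed there; leave the thick block and everything else on the bench alone.

Things in the scene. Friction and masses are not known exactly. Their poses are not given: they have to be found in the camera images.
- jig: Fixed dark steel jig. Origin on the bench under the middle of the tile bed; x runs to the lever's hinge, y across to a stop. Base plate x -55 to 90, y +-85 mm; its top, the bed, is 15 mm up. Two low rails (x = +-39.5, 6 wide, 5 mm above the bed) let the tile slide along y only. Hinge bracket at x = 75, 33 mm wide, 51 mm high. Pose varies.
- lever (a joint): Clamp lever angle, rad: 0 = shut (level over the tile, pointing to the jig's -x), grows as the knob end swings up, 1.57 upright, 1.95 end stop. Starts at 0 to 0.35. A stiff hinge holds it where it is left; about 2 N at the knob moves it. Arm 12 wide, 10 mm thick; a crossbar 118 (y) x 14 x 10 mm, 75 mm from the hinge, lies over the tile and both gaps when shut.
- lever_knob (a point): Centre of the black knob at the lever's free end, 155 mm from the hinge: a cylinder 20 mm in diameter, 18 mm long along the jig's y. It can be pinched by its flat ends from above and turns between the fingers. When shut it is 42 mm above the bench and 25 mm beyond the base plate's edge.
- lever_hinge (a point): Centre of the lever's hinge pin, which runs along the jig's y; jig coordinates (75, 0, 42) mm. Positive joint angle is about the jig's +y axis.
- tile: White ceramic test tile 68 x 68 x 10 mm lying loose on the jig's bed, within 1.5 mm of its middle, up to 0.04 rad askew. Origin: centre of its underside.
- thick_stop: Thick steel stop screwed to the bed at one end of the jig (y = +62 or -62 mm, varies): 60 (x) x 42 (y) x 14 mm high. Origin: centre of its underside, on the bed. Axes parallel to the jig's. The gap between it and the tile starts at only about 7 mm. The tile must end against this one.
- thin_stop: Thin steel stop screwed to the bed at the jig's other end (y = -62 or +62 mm): 60 (x) x 16 (y) x 14 mm high. Origin: centre of its underside, on the bed. Axes parallel to the jig's. The gap between it and the tile, about 20 mm at the start, is the wide one.
- spacer: The thinner aluminium block, 40 (x) x 14 (y) x 65 mm high, about 0.1 kg, standing upright on the bench to one side of the jig. Origin: centre of its underside. Its 14 mm thickness goes along the jig's y in the gap; either face may look to the tile.
- thick_block: The thicker aluminium block, 40 (x) x 30 (y) x 65 mm high, standing on the other side of the jig (which side varies). Fits neither gap. Leave it. Origin: centre of its underside.
- bottle_a: Bystander: closed white reagent bottle, 64 mm diameter, 130 mm high; origin centre of underside.
- bottle_b: Bystander: amber jar, 60 mm diameter, 110 mm high; origin centre of underside.
- beaker: Bystander: glass beaker, 66 mm diameter, 85 mm high; origin centre of underside.
- dish: Bystander: shallow white dish, 84 mm diameter, 16 mm high; origin centre of underside.
- spatula: Bystander: steel spatula 130 mm long, lying flat.
- weight: Bystander: brass balance weight, 36 mm diameter, 52 mm high; origin centre of underside.
Mind the look-alikes: they are no part of the job. What is shaped like the jig but orange is not meant.

How it is judged:
On the way, in this order (a step that is already met when the one before it is completed fails the run):
1. the clamp lever is swung open, to upright or beyond (value of joint lever above 1.5 rad), for 0.2 s.
2. the thin block stands on the bed in the wide gap, between the tile and the thin stop (z of spacer in the frame of jig between 0.0125 and 0.0185 m and x of spacer in the frame of jig between -0.015 and 0.015 m and horizontal distance between spacer and thin_stop below 0.038 m and horizontal distance between spacer and thick_stop below 0.12 m and angle between spacer's own z axis and vertical below 0.1 rad), for 0.2 s.
At the end, for the whole second after the job is handed in: Lever above 1.45 rad; thin block gripped (3 N), upright (0.1 rad), on the bed (3.5 mm) between tile and thin stop, within 15 mm of the middle line; over 2 N from block to tile and tile to thick stop; tile still, flat (2 mm), square to the stop (0.02 rad); for the last second (all of step 2 and value of joint lever above 1.45 rad and contact force between tile and thick_stop above 2 N and contact force between spacer and tile above 2 N and contact force between the fingers and spacer above 3 N and angle between the y axis of tile and the y axis of thick_stop, either way round below 0.02 rad and angle between tile's own z axis and vertical below 0.04 rad and z of tile in the frame of jig below 0.017 m and linear speed of tile below 0.01 m/s); the arm keeps its last pose, push and grip.
It fails at once if a bystander is moved by more than 30 mm (distance of any of bottle_a, bottle_b, beaker, dish, spatula, weight, thick_block from where it was at the start of the episode above 0.03 m).
It also fails if it takes over 48 s, if anything falls off the work surface, if the arm or the gripper's body presses on something with over 40 N, if the wrist force passes 120 N, or if a joint passes its speed limit or range.

## Working session

There is one attempt and no reset: what is moved stays moved. The work goes in short steps, Python scripts to look and compute and a shell command to move; the robot and the scene stay as the last step left them, time stands still between calls to the robot, and variables do not carry over. Pictures are saved under pics/ and viewed, at most 10 in all, crops included, and the job is handed in when it is done.

```bash
ls; mkdir -p pics; cat > h.py <<'E'
import numpy as np, cv2
from bench import *
from scipy.spatial.transform import Rotation as R
def pix2w(f,u,v,z=None):
    "pixel -> world using depth (z along axis) or plane height z"
    u=np.atleast_1d(u).astype(float);v=np.atleast_1d(v).astype(float)
    K=np.array([[f['fx'],0,f['cx']],[0,f['fy'],f['cy']],[0,0,1.]])
    p=cv2.undistortPoints(np.stack([u,v],1)[:,None],K,np.array([f['k1'],0,0,0,0.]))[:,0]
    ray=np.stack([p[:,0],-p[:,1],-np.ones(len(p))],1)
    M=np.linalg.inv(np.array(f['world_to_cam']));o=M[:3,3];d=ray@M[:3,:3].T
    if z is None: s=f['range_z'][v.round().astype(int),u.round().astype(int)][:,None]
    else: s=((z-o[2])/d[:,2])[:,None]
    return o+d*s
def w2pix(f,P):
    P=np.atleast_2d(P);M=np.array(f['world_to_cam']);c=P@M[:3,:3].T+M[:3,3]
    a=c[:,0]/-c[:,2];b=-c[:,1]/-c[:,2];r=1+f['k1']*(a*a+b*b)
    return np.stack([f['fx']*a*r+f['cx'],f['fy']*b*r+f['cy']],1)
E
python3 - <<'E'
from h import *
for n in ("scene","side"):
    f=grab_frame(n); cv2.imwrite(f"pics/{n}0.png",f['img'])
    for t in ("jig","lever_knob","lever_hinge","tile","thick_stop","thin_stop","spacer","thick_block"):
        print(n,t,[(round(d['p'],2),np.round(d['point'],3).tolist()) for d in spot_point(f,t)][:3])
s=read_state();print(s['clock'],s['eef_pos'],s['orientation'],s['grip_width'],s['force'])
E
```

```text
pics
scene jig [(0.75, [0.557, -0.03, 0.008]), (0.58, [0.323, 0.149, -0.002])]
scene lever_knob [(0.86, [0.483, -0.021, 0.064]), (0.57, [0.243, 0.151, 0.041])]
scene lever_hinge [(0.91, [0.402, 0.145, 0.042]), (0.74, [0.632, -0.041, 0.047])]
scene tile [(0.95, [0.557, -0.033, 0.012]), (0.56, [0.436, -0.264, -0.002])]
scene thick_stop [(0.65, [0.548, -0.089, 0.017]), (0.43, [0.554, -0.028, 0.004])]
scene thin_stop [(0.68, [0.598, 0.261, 0.001]), (0.43, [0.571, 0.025, 0.013])]
scene spacer [(0.74, [0.438, -0.261, 0.001])]
scene thick_block [(0.82, [0.489, 0.254, -0.004]), (0.75, [0.593, 0.414, 0.004])]
side jig [(0.66, [0.323, 0.151, -0.002]), (0.57, [0.559, -0.035, -0.003])]
side lever_knob [(0.85, [0.482, -0.018, 0.058]), (0.79, [0.244, 0.154, 0.04]), (0.58, [0.49, 0.255, -0.001])]
side lever_hinge [(0.84, [0.398, 0.149, 0.041]), (0.64, [0.632, -0.045, 0.044])]
side tile [(0.59, [0.556, -0.035, 0.016])]
side thick_stop [(0.63, [0.545, -0.093, 0.016])]
side thin_stop [(0.5, [0.571, 0.028, 0.014])]
side spacer [(0.9, [0.436, -0.262, -0.001])]
side thick_block [(0.89, [0.491, 0.255, 0.001])]
0.9 [5.75042326e-01 5.45086887e-07 2.56367864e-01] [7.07101062e-01 7.07112495e-01 4.25899136e-05 6.79751609e-05] 0.08516668001899026 [ 0.13991771 -0.35657549 -0.19395846]
```

View pics/scene0.png

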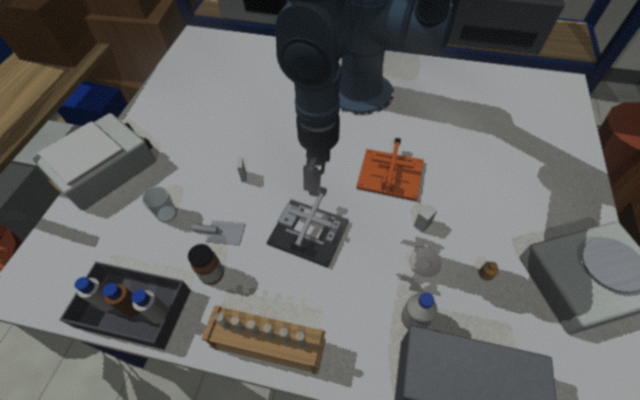

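View pics/side0.png

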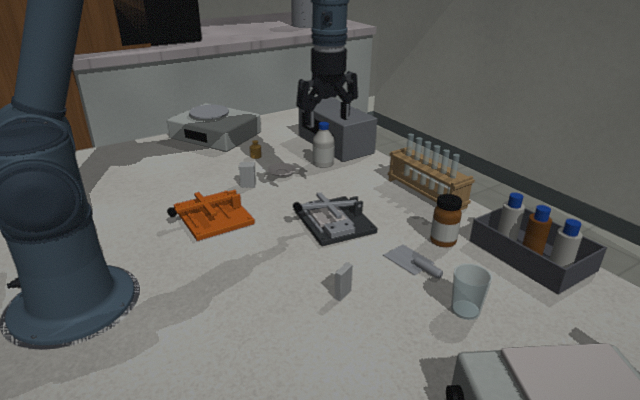

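The dark jig is at scene (308,231), the orange look-alike at (392,173). The upright blocks are at (242,170), which looks thin, and (425,217), which looks thick. Side view: jig (335,220), orange (212,212), thin block (343,281), thick block (247,173). I'll confirm with a wrist view and a crop.

```bash
python3 - <<'E'
from h import *
f=grab_frame("wrist"); cv2.imwrite("pics/wrist0.png",f['img'])
for t in ("jig","lever_knob","lever_hinge","tile","thick_stop","thin_stop"):
    print(t,[(round(d['p'],2),np.round(d['point'],4).tolist()) for d in spot_point(f,t)][:3])
M=np.linalg.inv(np.array(f['world_to_cam']));print(M.round(3))
g=grab_frame("scene");h=grab_frame("side")
a=cv2.resize(g['img'][130:260,215:450],None,fx=3,fy=3,interpolation=cv2.INTER_CUBIC)[:, :705]
cv2.imwrite("pics/crop0.png",a)
for k in (g,h):
  for t in("spacer","thick_block"):
    m=trace(k,t)[0]['pixels'];v,u=np.nonzero(cv2.erode(m.astype(np.uint8),np.ones((3,3))));P=pix2w(k,u,v)
    top=P[P[:,2]>.06]; print(t,m.sum(),P.min(0).round(3),P.max(0).round(3),top.mean(0).round(4),len(top))
    side=P[(P[:,2]<.055)&(P[:,2]>.008)][:,:2]
    if len(side)>5: print(' side normal/extent',cv2.minAreaRect(side.astype(np.float32)),cv2.fitLine(side.astype(np.float32),cv2.DIST_HUBER,0,.01,.01).ravel().round(3))
E
```

```text
jig [(0.91, [0.3241, 0.15, 0.0032]), (0.61, [0.5581, -0.0327, 0.0007])]
lever_knob [(0.82, [0.4883, -0.0177, 0.0631])]
lever_hinge [(0.9, [0.6362, -0.044, 0.0403]), (0.77, [0.3982, 0.1494, 0.0447])]
tile [(0.75, [0.5628, -0.0334, 0.0139])]
thick_stop [(0.92, [0.548, -0.0919, 0.0151])]
thin_stop [(0.57, [0.5684, 0.03, 0.0147]), (0.33, [0.4397, -0.2669, 0.0016])]
[[ 1.    -0.     0.001  0.576]
 [ 0.     0.953  0.303  0.077]
 [-0.001 -0.303  0.953  0.375]
 [ 0.     0.     0.     1.   ]]
spacer 162 [0.548 0.02  0.023] [1.042 0.123 0.857] [1.0424 0.1228 0.8573] 1
 side normal/extent ((0.5759574174880981, 0.029874619096517563), (0.012629464268684387, 0.056794531643390656), 81.9857406616211) [ 0.987 -0.161  0.578  0.029]
thick_block 392 [0.473 0.123 0.004] [1.042 0.27  0.857] [0.4971 0.25   0.0687] 141
 side normal/extent ((0.5039976835250854, 0.25262516736984253), (0.020489802584052086, 0.040642570704221725), 16.461181640625) [0.45  0.893 0.509 0.246]
spacer 540 [ 0.415 -0.281  0.004] [ 0.454 -0.257  0.068] [ 0.4333 -0.2702  0.0644] 96
 side normal/extent ((0.4343561828136444, -0.2685387432575226), (0.03838679939508438, 0.012911182828247547), 20.297447204589844) [ 0.959  0.283  0.437 -0.272]
thick_block 420 [-0.015 -0.845  0.002] [0.508 0.264 0.625] [0.4771 0.2272 0.0724] 67
 side normal/extent ((0.4845837354660034, 0.23823297023773193), (0.022912781685590744, 0.043291181325912476), 82.61215209960938) [ 0.887 -0.461  0.483  0.236]
```

View pics/wrist0.png

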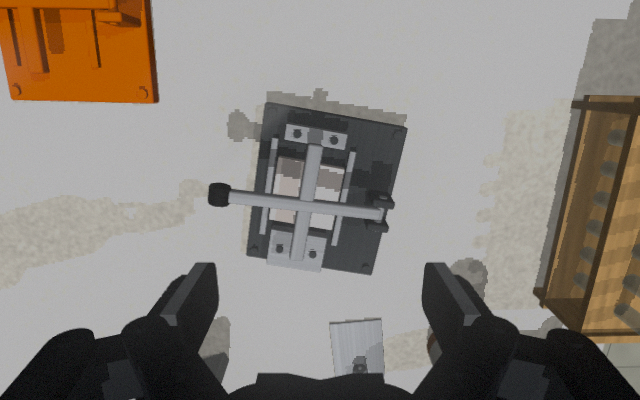

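View pics/crop0.png

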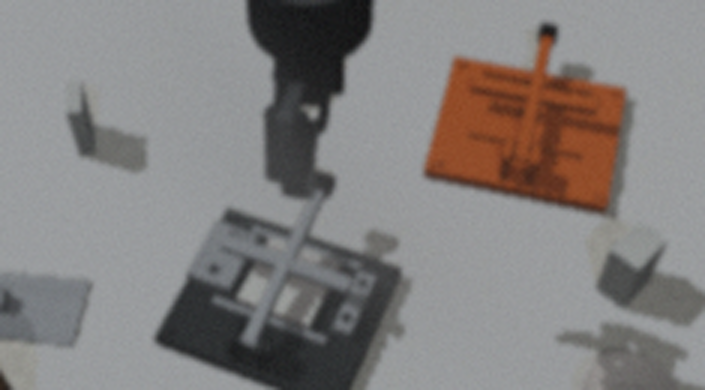

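Confirmed: the dark jig in wrist pixels spans (247–407, 102–275), with the knob at (219,194), hinge at (380,207), thick stop at (297,250) and thin stop at (316,135). The orange one at the upper left is the decoy. In the crop the block at (82,120) is the slim one and (632,265) the thick one. Next I'll refine the jig, lever and spacer geometry.

```bash
python3 - <<'E'
from h import *
f=grab_frame("wrist")
vv,uu=np.mgrid[0:400,0:640]
P=pix2w(f,uu.ravel(),vv.ravel()).reshape(400,640,3); ok=(f['range_z']>0)
near=np.hypot(P[...,0]-.565,P[...,1]+.033)<.14
print('bench z',np.median(P[...,2][ok&near&(P[...,2]<.008)]))
m=(ok&near&(P[...,2]>.009)&(P[...,2]<.021)&(f['img'].max(2)<110)).astype(np.uint8)
n,l,s,c=cv2.connectedComponentsWithStats(m);k=1+s[1:,4].argmax();Q=P[l==k]
m2=cv2.morphologyEx((l==k).astype(np.uint8),cv2.MORPH_OPEN,np.ones((5,5)))>0
Q=P[m2]
print('plate',cv2.minAreaRect((Q[:,:2]*1000).astype(np.float32)),np.median(Q[:,2]))
# lever arm pts, above 38 mm
a=(ok&near&(P[...,2]>.036));A=P[a];print('lever pts',len(A),A[:,2].max())
yaw=-.15
for t in ("lever_knob","lever","thin_stop","thick_stop","tile"):
    for d in trace(f,t)[:1]:
        q=P[d['pixels']&ok];print(t,round(d['p'],2),d['pixels'].sum(),q.mean(0).round(4),np.percentile(q,[2,50,98],axis=0).round(3).tolist(),cv2.minAreaRect((q[:,:2]*1000).astype(np.float32)))
# spacer from side & scene
for n,wm in(("side",0),("scene",1)):
    g=grab_frame(n)
    for d in trace(g,"spacer"):
        v,u=np.nonzero(d['pixels']);q=pix2w(g,u,v);print(n,'spacer',round(d['p'],2),len(u),u.mean(),v.mean(),np.median(q,0).round(3))
    uv=w2pix(g,[.435,-.268,.03])[0].astype(int)
    v,u=np.mgrid[uv[1]-40:uv[1]+40,uv[0]-40:uv[0]+40];q=pix2w(g,u.ravel(),v.ravel())
    q=q[(q[:,2]>.012)&(q[:,2]<.075)&(np.hypot(q[:,0]-.435,q[:,1]+.268)<.05)]
    t=q[q[:,2]>.058];print(len(q),cv2.minAreaRect((q[:,:2]*1000).astype(np.float32)),'ztop',np.percentile(q[:,2],[95,99]),len(t),cv2.minAreaRect((t[:,:2]*1000).astype(np.float32)))
E
```

```text
bench z 0.0006778259184154756
plate ((584.293701171875, 3.7052993774414062), (93.14884948730469, 145.3968505859375), 80.99867248535156) 0.015663463177898768
lever pts 41208 0.32039816285519174
lever_knob 0.58 4255 [ 0.5521 -0.0283  0.058 ] [[0.479, -0.084, 0.027], [0.559, -0.027, 0.057], [0.627, 0.022, 0.074]] ((538.88232421875, -38.958839416503906), (159.53492736816406, 116.21138000488281), 31.947437286376953)
lever 0.86 4136 [ 0.5527 -0.0287  0.0583] [[0.48, -0.084, 0.044], [0.559, -0.028, 0.057], [0.627, 0.021, 0.074]] ((547.3655395507812, -33.47357177734375), (140.055908203125, 116.54263305664062), 31.947437286376953)
thin_stop 0.98 1077 [0.5709 0.0297 0.0294] [[0.543, 0.019, 0.02], [0.571, 0.03, 0.03], [0.599, 0.04, 0.032]] ((571.1134033203125, 27.620155334472656), (18.503076553344727, 61.33732223510742), 79.9733657836914)
thick_stop 0.97 1784 [ 0.5491 -0.0914  0.0289] [[0.52, -0.115, 0.016], [0.544, -0.091, 0.029], [0.58, -0.069, 0.032]] ((549.663818359375, -93.2935791015625), (68.43621063232422, 59.93597412109375), 8.932034492492676)
tile 0.74 2566 [ 0.5607 -0.026   0.0255] [[0.525, -0.066, 0.018], [0.555, -0.022, 0.026], [0.596, 0.005, 0.027]] ((559.7205810546875, -33.38143539428711), (72.92294311523438, 71.1048812866211), 78.82548522949219)
side spacer 0.61 533 343.4878048780488 280.9924953095685 [ 0.43  -0.271  0.04 ]
455 ((435.84246826171875, -266.4953918457031), (43.337379455566406, 15.976797103881836), 18.892126083374023) ztop [0.06606794 0.06695734] 140 ((436.1484069824219, -266.6148986816406), (41.25974655151367, 14.927377700805664), 22.438568115234375)
scene spacer 0.45 158 241.05696202531647 168.70886075949366 [ 0.45  -0.26   0.049]
148 ((438.63299560546875, -263.73175048828125), (44.021934509277344, 14.077274322509766), 19.830753326416016) ztop [0.06425675 0.06528112] 62 ((437.9447021484375, -264.66534423828125), (42.59169387817383, 13.159780502319336), 23.137813568115234)
```

```bash
python3 -m inch '[[[1,0,0,10,0,0,-0.176],[1,0,0,10,0,0,-0.176],[1,0,0,10,0,0,-0.176],[1,0,0,10,0,0,-0.176],[1,0,0,10,0,0,-0.176],[1,0,0,10,0,0,-0.176],[1,0,0,10,0,0,-0.176],[1,0,0,0,0,0,-0.174],[1,0,0,0,0,0,0]]]'
cat >> h.py <<'E'
O=np.array([.559,-.0325,0]);YAW=-.165
def J(yaw=None):
    y=YAW if yaw is None else yaw
    return R.from_euler('z',y).as_matrix()
def go(target):
    "shift in tool mm from measured pose to world target"
    s=read_state();Rt=R.from_quat(s['orientation']);e=Rt.as_euler('ZYX')
    x=Rt.as_matrix()
    print('t',round(s['clock'],2),'tcp',np.round(s['eef_pos'],4),'xang',round(float(np.arctan2(x[1,0],x[0,0])),3),'tilt',np.round(x[:2,2],3),'q6',np.round(s['qpos'][5],2),'F',np.round(s['force'],1),'w',np.round(s['grip_width'],4),'g',np.round(s['grasp_force'],1))
    if target is not None: print('shift mm',np.round(1000*Rt.inv().apply(np.array(target)-s['eef_pos']),1))
E
python3 -c "
from h import *
go([.4816,-.0196,.12])
f=grab_frame('wrist')
cv2.imwrite('pics/wrist1.png',f['img'])
for n in('wrist','side','scene'):
  f=grab_frame(n) if n!='wrist' else f
  print(n,[(round(d['p'],2),np.round(d['point'],4).tolist()) for t in('lever_knob','lever_hinge') for d in spot_point(f,t)])
"
```

```text
clock: 3.18
eef_pos: [0.575, -0.0, 0.1862]
orientation: [0.083, 0.997, 0.0, -0.0]
force: [0.3, 0.5, -0.0]
grip_width: 0.0853
grasp_force: 0.0
t 3.17 tcp [ 0.575  -0.      0.1862] xang 2.975 tilt [-0.  0.] q6 0.06 F [ 0.3  0.5 -0. ] w 0.0853 g 0.0
shift mm [ 88.8 -34.8  66.2]
wrist [(0.67, [0.4857, -0.0171, 0.0607]), (0.4, [0.5689, 0.0306, 0.0168])]
side [(0.59, [0.4838, -0.0147, 0.0617]), (0.27, [0.603, -0.4242, 0.0022]), (0.9, [0.6324, -0.0477, 0.0425]), (0.6, [0.3962, 0.1454, 0.0409]), (0.29, [0.4823, -0.0157, 0.0617])]
scene [(0.91, [0.2444, 0.1497, 0.0427]), (0.16, [0.5505, -0.0927, 0.0145]), (0.96, [0.6296, -0.0438, 0.0457]), (0.82, [0.4025, 0.1424, 0.0403])]
```

```bash
python3 -m inch '[[[0.8,30,-11,20,0,0,0],[0.8,30,-11,20,0,0,0],[0.8,28,-11.5,20,0,0,0],[0.8,0,0,20,0,0,0],[0.7,0,0,20,0,0,0],[0.7,0,0,17,0,0,0],[0.7,0,0,0,0,0,0],[0.7,0,0,0,0,0,0]]]'
python3 -c "
from h import *
go([.483,-.0185,.069])
f=grab_frame('wrist')
cv2.imwrite('pics/wrist2.png',f['img'])
print([(round(d['p'],2),np.round(d['point'],4).tolist()) for t in('lever_knob','lever_hinge') for d in spot_point(f,t)])
"
```

```text
clock: 4.62
eef_pos: [0.4832, -0.0187, 0.0699]
orientation: [0.082, 0.997, -0.0, 0.0]
force: [0.3, 0.6, 0.7]
grip_width: 0.0597
grasp_force: 0.0
t 4.62 tcp [ 0.4832 -0.0187  0.0699] xang 2.977 tilt [ 0.001 -0.   ] q6 -0.0 F [0.3 0.6 0.7] w 0.0597 g 0.0
shift mm [0.2 0.1 0.9]
[]
```

View pics/wrist2.png

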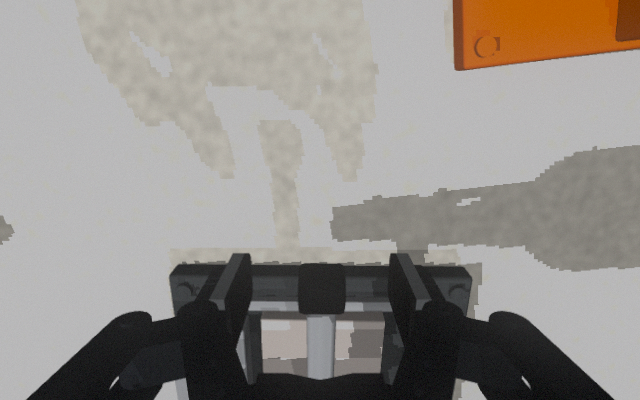

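The knob at pixel (322,290) sits midway between the finger pads, at (235,290) and (405,290). Closing.

```bash
python3 -m inch '[[[0,0,0,1,0,0,0],[0,0,0,0,0,0,0],[0,0,0,0,0,0,0],[0,0,0,0,0,0,0],[0,0,0,0,0,0,0],[0,0,0,0,0,0,0]]]'
python3 - <<'E'
from h import *
go(None)
r=.155;h=O+J()@[.075,0,.042]
s=read_state();tcp=np.array(s['eef_pos']);d=J().T@(tcp-h);print('tcp in jig rel hinge',d.round(4),'angle est',np.arctan2(d[2]-.006,-d[0]), np.hypot(d[0],d[2]-.006))
a0=.138;A=np.linspace(a0,1.75,19)
# tool x = -jig x, tool z = -up
p=np.stack([r*np.cos(A),-r*np.sin(A)],1)*1000
print(np.c_[A[1:],np.diff(p,axis=0)].round(2).tolist())
E
```

```text
clock: 5.52
eef_pos: [0.4828, -0.0181, 0.0683]
orientation: [0.082, 0.997, 0.001, 0.0]
force: [0.4, 4.4, 1.3]
grip_width: 0.0172
grasp_force: 58.9
t 5.53 tcp [ 0.4828 -0.0181  0.0683] xang 2.977 tilt [0.    0.001] q6 -0.01 F [0.4 4.4 1.3] w 0.0172 g 58.9
tcp in jig rel hinge [-0.1525  0.0017  0.0263] angle est 0.1326437100506944 0.15385060468186623
[[0.23, -2.52, -13.65], [0.32, -3.73, -13.37], [0.41, -4.91, -12.98], [0.5, -6.05, -12.49], [0.59, -7.15, -11.89], [0.68, -8.18, -11.21], [0.76, -9.15, -10.43], [0.85, -10.05, -9.57], [0.94, -10.86, -8.63], [1.03, -11.59, -7.63], [1.12, -12.23, -6.56], [1.21, -12.77, -5.44], [1.3, -13.2, -4.28], [1.39, -13.53, -3.08], [1.48, -13.75, -1.86], [1.57, -13.86, -0.62], [1.66, -13.86, 0.62], [1.75, -13.75, 1.86]]
```

```bash
python3 -m inch '[[[0,-2.5,0,-13.6,0,0,0],[0,-3.7,0,-13.4,0,0,0],[0,-4.9,0,-13,0,0,0],[0,-6,0,-12.5,0,0,0],[0,-7.2,0,-11.9,0,0,0],[0,0,0,0,0,0,0]]]'
python3 - <<'E'
from h import *
go(None)
h=O+J()@[.075,0,.042]
d=J().T@(np.array(read_state()['eef_pos'])-h);print(d.round(4),np.arctan2(d[2]-.006,-d[0]),np.hypot(d[0],d[2]-.006))
E
```

```text
clock: 6.28
eef_pos: [0.5066, -0.0224, 0.1331]
orientation: [0.082, 0.997, 0.0, -0.0]
force: [-1.1, 5.3, -1.8]
grip_width: 0.0172
grasp_force: 59.5
t 6.28 tcp [ 0.5066 -0.0224  0.1331] xang 2.977 tilt [-0.001  0.001] q6 -0.0 F [-1.1  5.3 -1.8] w 0.0172 g 59.5
[-0.1283  0.0014  0.0911] 0.5857066337811713 0.1539741976755163
```

Tracking well with low force, so I'll carry on with the arc.

```bash
python3 -m inch '[[[0,-8.2,0,-11.2,0,0,0],[0,-9.2,0,-10.4,0,0,0],[0,-10,0,-9.6,0,0,0],[0,-10.9,0,-8.6,0,0,0],[0,-11.6,0,-7.6,0,0,0],[0,-12.2,0,-6.6,0,0,0],[0,-12.8,0,-5.4,0,0,0],[0,-13.2,0,-4.3,0,0,0],[0,-13.5,0,-3.1,0,0,0],[0,0,0,0,0,0,0]]]'
python3 -m inch '[[[0,-13.8,0,-1.9,0,0,0],[0,-13.9,0,-0.6,0,0,0],[0,-13.9,0,0.6,0,0,0],[0,-13.8,0,1.9,0,0,0],[0,0,0,0,0,0,0],[0,0,0,0,0,0,0]]]'
python3 - <<'E'
from h import *
go(None)
h=O+J()@[.075,0,.042]
d=J().T@(np.array(read_state()['eef_pos'])-h);print(d.round(4),np.arctan2(d[2]-.006,-d[0]),np.hypot(d[0],d[2]-.006))
E
```

```text
clock: 7.52
eef_pos: [0.6063, -0.0398, 0.1992]
orientation: [0.082, 0.997, -0.001, -0.001]
force: [-2.3, 2.1, -0.1]
grip_width: 0.0169
grasp_force: 59.4
clock: 8.28
eef_pos: [0.661, -0.0492, 0.1995]
orientation: [0.082, 0.997, -0.001, -0.0]
force: [-1.8, -2.6, 0.2]
grip_width: 0.0168
grasp_force: 60.0
t 8.28 tcp [ 0.661  -0.0492  0.1995] xang 2.976 tilt [-0.    -0.002] q6 -0.0 F [-1.8 -2.6  0.2] w 0.0168 g 60.0
[0.0283 0.0002 0.1575] 1.755796813980665 0.1540932374158366
```

```bash
python3 -m inch '[[[1,0,0,0,0,0,0],[1,0,0,0,0,0,0],[1,0,0,0,0,0,0],[1,0,0,-30,0,0,0],[1,0,0,-30,0,0,0],[1,45,0,0,0,0,0],[1,45,0,0,0,0,0],[1,10,0,0,0,0,0],[1,0,0,0,0,0,0],[1,0,0,0,0,0,0]]]'
python3 - <<'E'
from h import *
go(None)
f=grab_frame("wrist");cv2.imwrite("pics/wrist3.png",f['img'])
vv,uu=np.mgrid[0:400,0:640];P=pix2w(f,uu.ravel(),vv.ravel()).reshape(400,640,3); ok=(f['range_z']>0)
for t in ("tile","thin_stop","thick_stop"):
    print(t,[(round(d['p'],2),np.round(d['point'],4).tolist()) for d in spot_point(f,t)][:2])
    for d in trace(f,t)[:1]:
        q=P[d['pixels']&ok];q=q[q[:,2]>.021];print(' tr',round(d['p'],2),len(q),np.percentile(q[:,2],[5,50,95]).round(4),cv2.minAreaRect((q[:,:2]*1000).astype(np.float32)),((np.percentile(q@J(),2,axis=0)+np.percentile(q@J(),98,axis=0))/2).round(4),np.ptp(np.percentile(q@J(),[2,98],axis=0),axis=0))
print('O in jig axes',O@J())
for n in("scene","side"):
    g=grab_frame(n);print(n,[(t,round(d['p'],2),np.round(d['point'],4).tolist()) for t in("lever_knob","lever_hinge") for d in spot_point(g,t)])
E
```

```text
clock: 9.52
eef_pos: [0.5644, -0.0323, 0.2599]
orientation: [0.082, 0.997, -0.0, 0.001]
force: [-0.1, 0.7, -0.4]
grip_width: 0.0856
grasp_force: 0.0
t 9.53 tcp [ 0.5644 -0.0323  0.2599] xang 2.977 tilt [ 0.002 -0.   ] q6 -0.0 F [-0.1  0.7 -0.4] w 0.0856 g 0.0
tile [(0.92, [0.563, -0.0321, 0.0154])]
 tr 0.64 4447 [0.0244 0.0257 0.0269] ((560.2140502929688, -31.50774383544922), (67.95996856689453, 68.17124938964844), 79.13658142089844) [0.5575 0.0607 0.0256] [0.06505925 0.06509269 0.00313629]
thin_stop [(0.76, [0.5692, 0.0314, 0.0153]), (0.5, [0.6249, -0.2625, -0.0035])]
 tr 0.61 1019 [0.0269 0.0297 0.0317] ((570.9513549804688, 28.51445198059082), (16.417396545410156, 60.54572296142578), 80.00818634033203) [0.5582 0.1216 0.028 ] [0.05795955 0.01567951 0.00846656]
thick_stop [(0.56, [0.5462, -0.0907, 0.0164])]
 tr 0.59 4845 [0.0818 0.1241 0.2052] ((625.7677001953125, -54.808937072753906), (111.65962219238281, 98.72271728515625), 25.762460708618164) [0.6421 0.0592 0.1338] [0.02281507 0.10749088 0.14431746]
O in jig axes [0.55674606 0.05975846 0.        ]
scene [('lever_knob', 0.88, [0.6546, -0.049, 0.1939]), ('lever_knob', 0.74, [0.2451, 0.1515, 0.0421]), ('lever_knob', 0.32, [0.4887, 0.2532, -0.0031]), ('lever_hinge', 0.69, [0.3989, 0.1413, 0.0379])]
side [('lever_knob', 0.84, [0.6519, -0.0457, 0.1961]), ('lever_knob', 0.56, [0.2433, 0.1527, 0.042]), ('lever_hinge', 0.9, [0.401, 0.1477, 0.0414]), ('lever_hinge', 0.67, [0.634, -0.0435, 0.0422])]
```

View pics/wrist3.png

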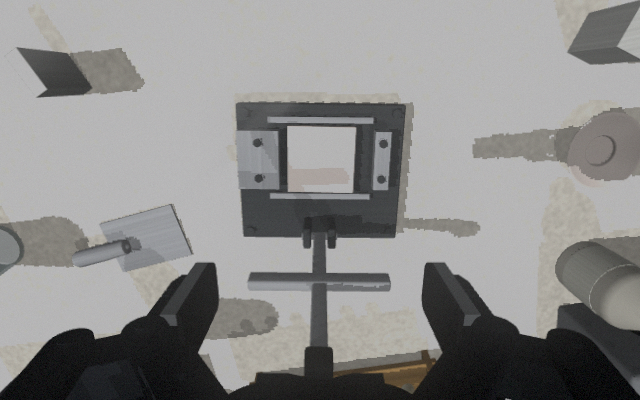

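Lever stands open (hinge at (320,235), bar folding past upright towards the bottom). The tile is bare at (322,160), with the narrow gap on the left by the thick stop (258,160) and the wide gap on the right at x≈365, next to the thin stop (382,160). The spacer is at upper left (55,75). I'll measure the gap edges from this picture and move over the spacer.

```bash
python3 - <<'E'
from h import *
f=grab_frame("wrist");g=cv2.cvtColor(f['img'],cv2.COLOR_BGR2GRAY).astype(float)
def edge(ys,z,x):  # gradient profile along jig y at jig-axes x
    W=np.stack([np.full_like(ys,x),ys,np.full_like(ys,z)],1)@J().T
    uv=w2pix(f,W).astype(np.float32);return cv2.remap(g.astype(np.float32),uv[:,0].copy(),uv[:,1].copy(),cv2.INTER_LINEAR).ravel()
ys=np.arange(.015,.145,.0005)
for z,rng,nm in((.0257,(.085,.103),'tile+'),(.0297,(.103,.1165),'thin inner'),(.0257,(.018,.034),'tile-'),(.0297,(.1175,.135),'thin outer')):
    out=[]
    for x in np.arange(.535,.581,.005):
        d=np.gradient(edge(ys,z,x));s=(ys>rng[0])&(ys<rng[1]);i=np.abs(np.where(s,d,0)).argmax();out.append((x,ys[i]))
    a=np.array(out);p=np.polyfit(a[:,0]-.558,a[:,1],1);print(nm,p.round(4),a[:,1].round(4))
E
python3 -m inch '[[[1,0,0,0,0,0,-0.172],[1,0,0,0,0,0,-0.172],[1,0,0,0,0,0,-0.172],[1,33.5,-29.3,8,0,0,0],[1,33.5,-29.3,8,0,0,0],[1,33.5,-29.3,8,0,0,0],[1,33.5,-29.3,8,0,0,0],[1,33.5,-29.3,8,0,0,0],[1,33.5,-29.3,8,0,0,0],[1,0,0,0,0,0,0]]]'
python3 -m inch '[[[1,0,0,0,0,0,0],[1,0,0,0,0,0,0]]]'
python3 - <<'E'
from h import *
f=grab_frame("wrist");cv2.imwrite("pics/wrist4.png",f['img'])
for t in ("spacer","thick_block"):print(t,[(round(d['p'],2),np.round(d['point'],4).tolist()) for d in spot_point(f,t)][:2])
vv,uu=np.mgrid[0:400,0:640];P=pix2w(f,uu.ravel(),vv.ravel()).reshape(400,640,3); ok=(f['range_z']>0)
q=P[ok&(np.hypot(P[...,0]-.436,P[...,1]+.2665)<.045)&(P[...,2]>.012)&(P[...,2]<.08)]
t=q[q[:,2]>.06];print(len(q),len(t),np.median(t[:,2]))
for k in(q,t): print(cv2.minAreaRect((k[:,:2]*1000).astype(np.float32)))
go([.436,-.2665,.2])
E
```

```text
tile+ [-0.0242  0.0946] [0.095  0.095  0.095  0.095  0.0945 0.0945 0.0945 0.0945 0.094  0.094 ]
thin inner [-0.0061  0.1141] [0.114  0.114  0.1145 0.1145 0.114  0.114  0.1145 0.1135 0.114  0.114 ]
tile- [-0.0297  0.0268] [0.0275 0.0275 0.027  0.027  0.027  0.027  0.0265 0.0265 0.0265 0.026 ]
thin outer [-0.0091  0.1295] [0.1295 0.13   0.1295 0.1295 0.13   0.1295 0.1295 0.1295 0.129  0.1295]
clock: 11.48
eef_pos: [0.4331, -0.2681, 0.211]
orientation: [-0.172, 0.985, 0.0, -0.0]
force: [-0.2, 0.3, 0.5]
grip_width: 0.0854
grasp_force: 0.0
clock: 11.72
eef_pos: [0.4353, -0.2654, 0.2118]
orientation: [-0.175, 0.984, -0.0, 0.0]
force: [-0.4, -0.6, -0.7]
grip_width: 0.0857
grasp_force: 0.0
spacer []
thick_block []
1095 913 0.06569199416333082
((435.8517150878906, -264.736083984375), (40.395904541015625, 13.953498840332031), 20.283370971679688)
((435.8076477050781, -264.6280822753906), (40.374786376953125, 13.51435375213623), 20.144384384155273)
t 11.88 tcp [ 0.4352 -0.2654  0.2117] xang -2.789 tilt [ 0. -0.] q6 -1.03 F [ 0.4 -0.2  0.2] w 0.0854 g 0.0
shift mm [-0.3 -1.3 11.7]
```

View pics/wrist4.png

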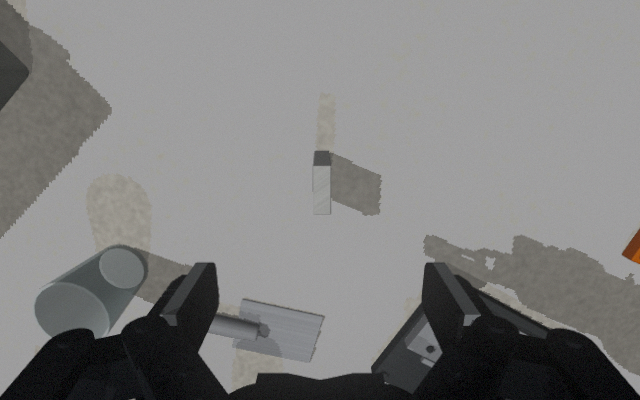

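The spacer's top is at (322,190), centred between the fingers and aligned with the tool axes. Its top is at 65.7 mm and its footprint 40 x 14 mm. Descending.

```bash
python3 -m inch '[[[0.6,-0.8,0.4,30,0,0,0],[0.6,0,0,40,0,0,0],[0.5,0,0,40,0,0,0],[0.5,0,0,30,0,0,0],[0.5,0,0,20.5,0,0,0],[0.5,0,0,0,0,0,0],[0.5,0,0,0,0,0,0]]]'
python3 -c "
from h import *
go([.4358,-.2647,.051])"
```

```text
clock: 12.75
eef_pos: [0.436, -0.2657, 0.0519]
orientation: [-0.175, 0.985, -0.0, 0.0]
force: [-0.3, 0.9, 0.1]
grip_width: 0.0428
grasp_force: 0.0
t 12.75 tcp [ 0.436  -0.2657  0.0519] xang -2.79 tilt [ 0.001 -0.001] q6 -1.02 F [-0.3  0.9  0.1] w 0.0428 g 0.0
shift mm [-0.1  1.   0.9]
```

```bash
python3 -m inch '[[[0,0,0.8,0.9,0,0,0],[0,0,0,0,0,0,0],[0,0,0,0,0,0,0],[0,0,0,0,0,0,0],[0,0,0,0,0,0,0],[0,0,0,-20,0,0,0],[0,0,0,-40,0,0,0],[0,0,0,-40,0,0,0],[0,0,0,0,0,0,0]]]'
python3 - <<'E'
from h import *
go(None)
T=J()@[.5575,.1043,0];print('target',T)
s=read_state();Rt=R.from_quat(s['orientation']);xa=np.arctan2(*Rt.as_matrix()[[1,0],0]);print('world turn',(np.pi-.172)-(xa%(2*np.pi)))
Rn=Rt*R.from_rotvec([0,0,-((np.pi-.172)-(xa%(2*np.pi)))]);print('shift after turn',1000*Rn.inv().apply(T+[0,0,.15]-s['eef_pos']))
E
```

```text
clock: 13.88
eef_pos: [0.437, -0.2663, 0.1532]
orientation: [-0.175, 0.985, -0.002, 0.002]
force: [0.7, 0.0, -1.5]
grip_width: 0.0136
grasp_force: 58.5
t 13.88 tcp [ 0.437  -0.2663  0.1532] xang -2.79 tilt [ 0.005 -0.004] q6 -1.02 F [ 0.7  0.  -1.5] w 0.0136 g 58.5
target [0.56705975 0.01131276 0.        ]
world turn -0.5231404809824176
shift after turn [-80.63706576 295.83171971   2.71510771]
```

```bash
python3 -m inch '[[[0,0,0,0,0,0,0.174],[0,0,0,0,0,0,0.174],[0,0,0,0,0,0,0.175],[0,-13.4,49.3,0,0,0,0],[0,-13.4,49.3,0,0,0,0],[0,-13.4,49.3,0,0,0,0],[0,-13.4,49.3,0,0,0,0],[0,-13.4,49.3,0,0,0,0],[0,-13.4,49.3,0,0,0,0],[0,0,0,0,0,0,0]]]'
python3 -m inch '[[[0,0,0,0,0,0,0],[0,0,0,0,0,0,0]]]'
python3 - <<'E'
from h import *
f=grab_frame("wrist");cv2.imwrite("pics/wrist5.png",f['img'])
T=J()@[.5575,.1043,0];go(T+[0,0,.100])
E
```

```text
clock: 15.12
eef_pos: [0.5649, 0.0161, 0.1483]
orientation: [0.083, 0.997, 0.0, -0.001]
force: [-1.1, -0.4, -1.8]
grip_width: 0.013
grasp_force: 58.9
clock: 15.38
eef_pos: [0.5639, 0.0119, 0.1494]
orientation: [0.087, 0.996, -0.0, -0.001]
force: [-0.5, -0.3, -1.4]
grip_width: 0.0135
grasp_force: 58.9
t 15.43 tcp [0.5641 0.0118 0.1497] xang 2.968 tilt [-0.001 -0.   ] q6 0.08 F [ 0.3 -0.8 -0.7] w 0.0133 g 58.9
shift mm [-3.1  0.  49.7]
```

View pics/wrist5.png

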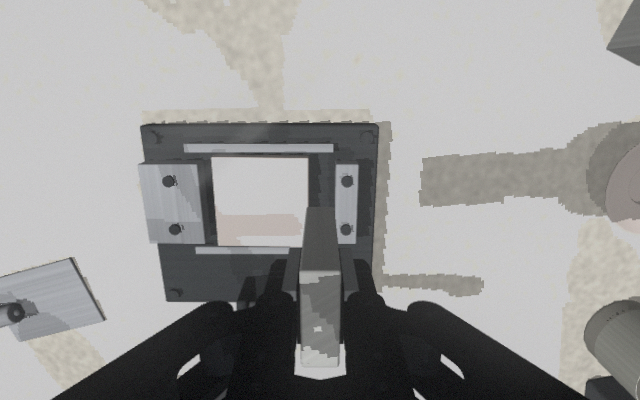

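The picture shows the held block at (320,235) with the gap behind it, between the tile edge (~308) and thin stop (336). I'll measure the block against the gap in this same frame so the calibration offset cancels.

```bash
python3 - <<'E'
from h import *
Jr=J(-.172)
f=grab_frame("wrist");g=cv2.cvtColor(f['img'],cv2.COLOR_BGR2GRAY).astype(np.float32)
tcp=np.array(read_state()['eef_pos']);print('tcp jig axes',(tcp@Jr).round(4))
def fit(ys,z,xs,nm):
    out=[]
    for x in xs:
        W=np.stack([np.full_like(ys,x),ys,np.full_like(ys,z)],1)@Jr.T
        uv=w2pix(f,W).astype(np.float32);l=cv2.remap(g,uv[:,0].copy(),uv[:,1].copy(),cv2.INTER_LINEAR).ravel()
        out.append(ys[np.abs(np.gradient(l)).argmax()])
    print(nm,np.median(out).round(4),'slope',np.polyfit(xs,out,1)[0].round(4),np.round(out,4))
a=(tcp@Jr)[1]; c=(tcp@Jr)[0]
tx=np.arange(c-.03,c-.012,.003)
fit(np.arange(a-.02,a-.003,.0004),.0257,tx,'tile edge')
fit(np.arange(a+.003,a+.016,.0004),.0297,tx,'thin inner')
# block front face (jig x=c-.020): vertical edges at several heights, from depth of its face
vv,uu=np.mgrid[205:268,280:360];P=pix2w(f,uu.ravel(),vv.ravel());Q=P@Jr
k=(abs(Q[:,0]-(c-.02))<.006)&(Q[:,2]>.095)&(Q[:,2]<.175)&(abs(Q[:,1]-a)<.012);q=Q[k]
print('block face y',np.percentile(q[:,1],[1,99]).round(4),'z',np.percentile(q[:,2],[1,99]).round(4),len(q))
for z0 in(.11,.12,.13,.14):
    s=q[abs(q[:,2]-z0)<.004];print(z0,s[:,1].min().round(4),s[:,1].max().round(4),s[:,0].mean().round(4))
E
```

```text
tcp jig axes [0.5539 0.1082 0.1499]
tile edge 0.099 slope -0.0238 [0.099  0.099  0.099  0.099  0.099  0.0986 0.0986]
thin inner 0.118 slope 0.1619 [0.1208 0.1172 0.118  0.118  0.118  0.1216 0.1224]
block face y [0.1003 0.1139] z [0.1017 0.1617] 2086
0.11 0.1002 0.1141 0.5347
0.12 0.1002 0.1141 0.5347
0.13 0.1002 0.1141 0.5348
0.14 0.1001 0.1141 0.5348
```

```bash
python3 -m inch '[[[0,-2.5,1.3,20,0,0,0],[0,0,0,25,0,0,0],[0,0,0,22,0,0,0],[0,0,0,0,0,0,0],[0,0,0,0,0,0,0],[0,0,0,4,0,0,0],[0,0,0,4,0,0,0],[0,0,0,0,0,0,0]]]'
python3 - <<'E'
from h import *
go(None);print((np.array(read_state()['eef_pos'])@J(-.172)).round(4))
E
```

```text
clock: 16.48
eef_pos: [0.5673, 0.0138, 0.075]
orientation: [0.086, 0.996, -0.0, -0.0]
force: [-0.8, 0.3, -0.4]
grip_width: 0.0132
grasp_force: 58.9
t 16.48 tcp [0.5673 0.0138 0.075 ] xang 2.97 tilt [-0.  0.] q6 0.08 F [-0.8  0.3 -0.4] w 0.0132 g 58.9
[0.5566 0.1107 0.075 ]
```

```bash
python3 -m inch '[[[0,0,-0.9,3,0,0,0],[0,0,0,3,0,0,0],[0,0,0,3,0,0,0],[0,0,0,0,0,0,0]]]'
python3 - <<'E'
from h import *
go(None);print((np.array(read_state()['eef_pos'])@J(-.172)).round(4))
E
```

```text
clock: 16.98
eef_pos: [0.5673, 0.0129, 0.0661]
orientation: [0.086, 0.996, 0.0, 0.0]
force: [-0.3, -0.4, 0.9]
grip_width: 0.0133
grasp_force: 59.3
t 16.98 tcp [0.5673 0.0129 0.0661] xang 2.97 tilt [0. 0.] q6 0.08 F [-0.3 -0.4  0.9] w 0.0133 g 59.3
[0.5567 0.1098 0.0661]
```

```bash
python3 -m inch '[[[0,0,0,0.8,0,0,0],[0,0,0,0,0,0,0],[0,0,0,0,0,0,0]]]'; python3 -m inch '[[[0,0,0,0.8,0,0,0],[0,0,0,0,0,0,0],[0,0,0,0,0,0,0]]]'
```

```text
clock: 17.35
eef_pos: [0.5673, 0.0129, 0.0661]
orientation: [0.086, 0.996, -0.0, 0.0]
force: [-2.8, 0.4, 5.7]
grip_width: 0.0129
grasp_force: 60.3
clock: 17.73
eef_pos: [0.5673, 0.0129, 0.0661]
orientation: [0.086, 0.996, -0.0, 0.0]
force: [-5.3, -0.4, 12.5]
grip_width: 0.0136
grasp_force: 61.1
```

```bash
python3 - <<'E'
from h import *
go(None);f=grab_frame("side");g=grab_frame("scene")
for k in (f,g): print([(t,round(d['p'],2),np.round(d['point'],4).tolist()) for t in("spacer","tile","lever_knob") for d in spot_point(k,t)])
E
```

```text
t 17.73 tcp [0.5673 0.0129 0.0661] xang 2.97 tilt [ 0.001 -0.   ] q6 0.08 F [-5.3 -0.4 12.5] w 0.0136 g 61.1
[('tile', 0.62, [0.5562, -0.0327, 0.0162]), ('tile', 0.42, [0.5715, 0.0279, 0.0133]), ('lever_knob', 0.97, [0.2425, 0.156, 0.0404]), ('lever_knob', 0.66, [0.6513, -0.0476, 0.191])]
[('spacer', 0.6, [0.6023, -0.4231, 0.0014]), ('spacer', 0.56, [0.5678, 0.0139, 0.0116]), ('tile', 0.6, [0.5591, -0.0334, 0.0129]), ('lever_knob', 0.92, [0.2438, 0.1535, 0.0405]), ('lever_knob', 0.71, [0.6549, -0.0464, 0.1932])]
```

On the bed: contact came at TCP z 66.1 mm, which puts the block's underside at about 15 mm. I'll ease the downward load and push towards the tile.

```bash
python3 -m inch '[[[0,0,0,-1.3,0,0,0],[0,0,-1,0,0,0,0],[0,0,-1.5,0,0,0,0],[0,0,-1.5,0,0,0,0],[0,0,-1.5,0,0,0,0],[0,0,-1.5,0,0,0,0],[0,0,0,0,0,0,0]]]'
python3 - <<'E'
from h import *
go(None);print((np.array(read_state()['eef_pos'])@J(-.172)).round(4),'jig F',np.round(np.array(read_state()['force'])@J(-.172),1))
E
```

```text
clock: 19.0
eef_pos: [0.5667, 0.006, 0.0661]
orientation: [0.086, 0.996, 0.0, 0.001]
force: [2.1, 4.7, 3.3]
grip_width: 0.0134
grasp_force: 59.8
t 19.0 tcp [0.5667 0.006  0.0661] xang 2.97 tilt [0.001 0.   ] q6 0.07 F [2.1 4.7 3.3] w 0.0134 g 59.8
[0.5573 0.1029 0.0661] jig F [1.3 5.  3.3]
```

```bash
python3 -m inch '[[[0,0,-1,0,0,0,0],[0,0,-1,0,0,0,0],[0,0,-1,0,0,0,0],[0,0,0,0,0,0,0],[0,0,0,0,0,0,0]]]'
python3 - <<'E'
from h import *
go(None);print((np.array(read_state()['eef_pos'])@J(-.172)).round(4),'jig F',np.round(np.array(read_state()['force'])@J(-.172),1))
f=grab_frame("wrist");cv2.imwrite("pics/wrist6.png",f['img'])
E
```

```text
clock: 19.62
eef_pos: [0.566, 0.0031, 0.0661]
orientation: [0.086, 0.996, 0.0, 0.0]
force: [0.7, 5.0, 5.7]
grip_width: 0.0133
grasp_force: 59.9
t 19.62 tcp [0.566  0.0031 0.0661] xang 2.97 tilt [0.001 0.   ] q6 0.06 F [0.7 5.  5.7] w 0.0133 g 59.9
[0.5571 0.1    0.0661] jig F [-0.2  5.   5.7]
```

View pics/wrist6.png

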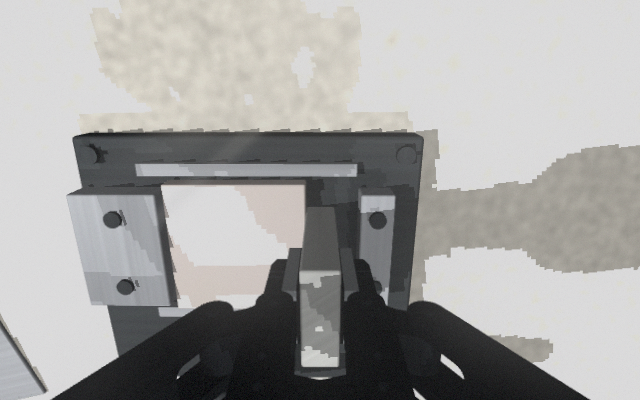

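The tile's right edge (305,230) is against the block. A sliver of a gap remains to the thick stop at (160–175, 185–305). Keep pushing.

```bash
python3 -m inch '[[[0,0,-1,-0.3,0,0,0],[0,0,-1,0,0,0,0],[0,0,-1,0,0,0,0],[0,0,0,0,0,0,0],[0,0,0,0,0,0,0]]]'
python3 -m inch '[[[0,0,-0.7,0,0,0,0],[0,0,-0.7,0,0,0,0],[0,0,0,0,0,0,0],[0,0,0,0,0,0,0]]]'
python3 - <<'E'
from h import *
go(None);print((np.array(read_state()['eef_pos'])@J(-.172)).round(4),'jig F',np.round(np.array(read_state()['force'])@J(-.172),1))
E
```

```text
clock: 20.3
eef_pos: [0.5656, 0.0016, 0.0662]
orientation: [0.085, 0.996, 0.002, 0.0]
force: [3.1, 9.2, 3.4]
grip_width: 0.0129
grasp_force: 59.6
clock: 20.8
eef_pos: [0.5655, 0.0014, 0.0662]
orientation: [0.085, 0.996, 0.003, 0.001]
force: [2.8, 11.4, 3.1]
grip_width: 0.0134
grasp_force: 59.5
t 20.8 tcp [0.5655 0.0014 0.0662] xang 2.971 tilt [0.002 0.006] q6 0.06 F [ 2.8 11.4  3.1] w 0.0134 g 59.5
[0.5569 0.0981 0.0662] jig F [ 0.8 11.7  3.1]
```

```bash
python3 -m inch '[[[0,0,-0.7,0,0,0,0],[0,0,-0.7,0,0,0,0],[0,0,0,0,0,0,0],[0,0,0,0,0,0,0],[0,0,0,0,0,0,0]]]'
python3 - <<'E'
from h import *
Jr=J(-.172);go(None);s=read_state();tcp=np.array(s['eef_pos'])@Jr;print(tcp.round(4),'jig F',np.round(np.array(s['force'])@Jr,1))
f=grab_frame("wrist");cv2.imwrite("pics/wrist7.png",f['img']);g=cv2.cvtColor(f['img'],cv2.COLOR_BGR2GRAY).astype(np.float32)
def fit(ys,z,xs,nm):
    out=[]
    for x in xs:
        W=np.stack([np.full_like(ys,x),ys,np.full_like(ys,z)],1)@Jr.T
        uv=w2pix(f,W).astype(np.float32);l=cv2.remap(g,uv[:,0].copy(),uv[:,1].copy(),cv2.INTER_LINEAR).ravel()
        out.append(ys[np.abs(np.gradient(l)).argmax()])
    print(nm,np.median(out).round(4),'slope',np.polyfit(xs,out,1)[0].round(4),np.round(out,4))
c,a=tcp[0],tcp[1]
fit(np.arange(a-.016,a-.003,.0003),.0257,np.arange(c-.032,c-.021,.001),'tile near block')
fit(np.arange(a-.085,a-.068,.0003),.0257,np.arange(c-.03,c+.012,.004),'tile far/stop')
fit(np.arange(a-.085,a-.068,.0003),.0297,np.arange(c-.027,c+.012,.004),'stop edge')
fit(np.arange(a+.010,a+.030,.0003),.0297,np.arange(c-.027,c-.01,.002),'thin inner')
for n in("side","scene"):
    k=grab_frame(n);print([(round(d['p'],2),np.round(d['point'],3).tolist()) for d in spot_point(k,"lever_knob")])
E
```

```text
clock: 21.42
eef_pos: [0.5655, 0.0012, 0.0662]
orientation: [0.085, 0.996, 0.005, 0.001]
force: [4.1, 14.5, 2.0]
grip_width: 0.0134
grasp_force: 59.6
t 21.43 tcp [0.5655 0.0012 0.0662] xang 2.972 tilt [0.002 0.009] q6 0.05 F [ 4.1 14.5  2. ] w 0.0134 g 59.6
[0.557  0.0979 0.0662] jig F [ 1.5 15.   2. ]
tile near block 0.0903 slope 0.0157 [0.0903 0.0903 0.0903 0.0903 0.0903 0.0903 0.0903 0.0906 0.0906 0.0906
 0.0903 0.0903]
tile far/stop 0.0252 slope 0.017 [0.0234 0.0252 0.0255 0.0264 0.0246 0.0252 0.0261 0.024  0.0246 0.0252
 0.0261]
stop edge 0.0273 slope 0.015 [0.027  0.0273 0.0282 0.0264 0.0273 0.0276 0.0285 0.0267 0.0273 0.0282]
thin inner 0.1178 slope 0.115 [0.1178 0.1178 0.1166 0.1175 0.1223 0.1178 0.1223 0.1181 0.1181]
[(0.93, [0.652, -0.043, 0.194]), (0.58, [0.243, 0.154, 0.04]), (0.31, [0.556, -0.04, 0.018])]
[(0.72, [0.246, 0.151, 0.045]), (0.67, [0.652, -0.051, 0.197]), (0.17, [0.558, -0.031, 0.004])]
```

View pics/wrist7.png

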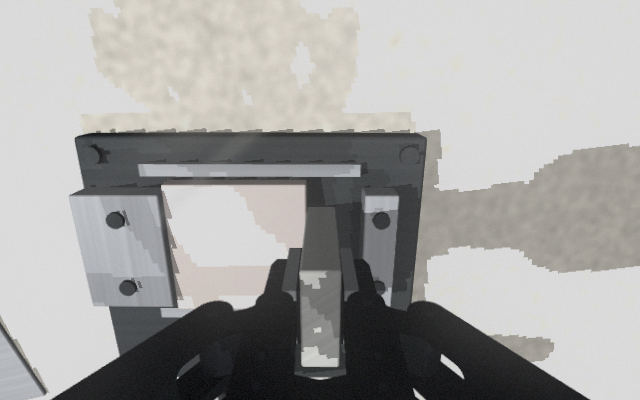

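The tile is flush between the block (305,240) and the thick stop (170,245). The push is a steady 15 N, tilt is 0.009 rad and the lever is open. Handing in.

```bash
python3 -m inch '[[[0,0,0,0,0,0,0],[0,0,0,0,0,0,0]]]' && python3 -c "
from bench import *
print(close_job())"
```

```text
clock: 21.92
eef_pos: [0.5655, 0.0011, 0.0662]
orientation: [0.085, 0.996, 0.005, 0.001]
force: [4.2, 15.0, 2.5]
grip_width: 0.0134
grasp_force: 59.6
the job is handed in; nothing more can be done
None
```

I handed the job in at about 22 s: the lever is open at about 1.75 rad, and the thin block stands on the bed, still gripped, pressing the tile flush against the thick stop with about 15 N; no verdict came back.

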